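# Unclip the terminal cover and push it off

## Task

Press the orange snap tab of the grey terminal box down until the blue cover springs loose, then push the cover along its seat, away from the tab, until it drops off the far end of the box and lies flat on the bench, right side up and wholly beside the box. Only press and push: do not lift or carry the cover, and leave the weight, the bottle and the jar standing where they are.

Things in the scene. Friction and masses are not known exactly. Their poses are not given: they have to be found in the camera images.
- terminal_box: Grey terminal box, fixed to the bench at a varying place and yaw. Origin on the bench, z up; +x is the way the cover slides off, y across. Spans x -85 to +55 mm, y -36 to +36 mm; its upper face (the cover's seat) is 22 mm above the bench. Four black plugs stick out 10 mm from the long sides.
- guides (a point): Point on the seat midway between two low guides whose lips overhang the cover's long edges: box x -30 to -4 mm, |y| 27 to 36 mm. Behind them two plunger bosses, x -55 to -41 mm, |y| 19 to 28 mm. Guides and bosses reach 30 mm above the bench; a fingertip 33 mm or more above the bench clears both and the tab.
- tab_pad (a point): Middle of the top face of the orange snap tab's pad (22 mm along box x, 24 mm across), at box x -69 mm, y 0, 32 mm above the bench when not pressed (ribs on it are 1 mm higher). Moves with the tab.
- tab (a joint): Travel of the snap tab straight down, m: 0 up, 0.007 at its stop. A spring returns it; full travel takes 6 to 10 N. At about 5 mm its tooth leaves the window in the cover and spring plungers shove the cover about 8 mm towards box +x; it then stays unlatched when the tab is let go. Until then the tooth blocks the cover.
- cover: Loose blue plastic cover, about 70 g: plate 88 x 60 x 4 mm, origin in the middle of its underside, axes as the box's when seated (then at box x +14 mm, 22 mm above the bench). The guides hold it down for the first 26 mm of sliding; it tips over the box's +x end when about half overhangs, and its rear edge leaves the box after 85 mm.
- cover_ledge (a point): Middle of the top edge of the rear face of the upright ledge on the cover's rear edge (6 mm thick, 40 mm wide), at cover x -44 mm, 22 mm above its underside (44 mm above the bench when seated). The rear face looks to the tab (-x): push it towards +x. Free deck between tab pad and this face: 28 mm before release, 36 mm after.
- brass_weight: Loose brass weight, 30 mm across, 36 mm high, standing beside the box; origin under its middle. Bystander.
- blue_bottle: Loose small blue bottle with white cap, 29 mm across, 48 mm high, standing beside the box; origin under its middle. Bystander.
- jar_pumice: Loose small jar with red cap, 30 mm across, 44 mm high, standing beside the box; origin under its middle. Bystander.
Not all that is in view belongs to the job. There is more than one size of the cover; the one meant has the size given above.

How it is judged:
By the outcome, as a careful person would: the job done as asked, in the order asked, and still so for the second after the job is handed in, with the robot touching nothing.
It also fails if it takes over 40 s, if anything falls off the work surface, if the arm or the gripper's body presses on something with over 40 N, if the wrist force passes 120 N, or if a joint passes its speed limit or range.

## Robot

A 6-joint arm with a two-finger parallel gripper is mounted at the origin on a cart in front of the work surface, level with it; the furniture and walls round the work are solid. World frame = base frame: x ahead of the robot, y to its left, z up, the work surface at z = 0. Lengths are in m, angles in degrees, forces in N, time in s.
With the tool pointing down it reaches from about 0.4 to 0.825 m from the base axis. Payload 7 kg.
Tool frame: the origin (TCP) lies midway between the tips of the shut fingers; the grasp point (between the pads) lies 19 mm behind it; z points along the fingers, y is the line along which they close (so a half turn about z gives the same grasp; the last joint's range is limited). The gripper opens to 88 mm and grips with 3 to 60 N. Pads are 19 mm wide; open, the fingers measure 130 mm over their backs; the gripper's body (78 mm by 193 mm) begins 47 mm behind the grasp point.
Start: joints at [60.281, 20.546, 0.682, 0, -70.136, -16.507], TCP at [0.487, 0.467, 0.227] pointing down, gripper open.
Joint ranges: [-176.03, 176.03], [-82.01, 121.73], [-58.28, 71.71], [-173.87, 95.51], [-174.79, -0.11], [-173.66, 173.66]. Speed limits (degrees/s): [136.94, 136.94, 172.46, 180, 180, 180].

## Interface

Orientations are given as [roll, pitch, yaw] about the fixed x, y, z axes, in that order (R = Rz(yaw) Ry(pitch) Rx(roll)).
In Python, from plant import ctrl gives the robot as it stands.
- The arm moves only by the tool step_arm, never from a script. Its argument "rows" is a list of rows, each a list of 3 entries, a list of its own where there are three numbers: the closure, from 0 (fully open) to 1 (shut), then the shift along the world's x, y, z in mm, then the turn, a rotation vector about the world's x, y, z in rad. A call has exactly 5 rows; each row is the pose to reach, as a shift and turn from the pose commanded when the call began; what a row does not reach only later rows make up. A row lasts 1/12 s, in which the tool goes at most 41.7 mm and 7.16 degrees, less where a joint would pass 70% of its speed; a pose out of reach is approached as far as the arm can. A call with a gripper value outside its range is refused whole. The fingers move at their own pace and stop on an object; the grip force is fixed at half the most. Time passes only in rows, so rows that repeat a pose let the fingers close, or fill a call up. It gives the time, the measured TCP pose, the force, the opening and the grip force at its end, in the units of the state.
- ctrl.get_obs(): the state, without advancing time (a new reading comes with each control period).
- ctrl.snapshot(name): name is "side" or "top" or "wrist"; returns the picture (400x640x3 uint8, red, green, blue); there is no depth.
- ctrl.camera_model(name): a dict with "intrinsics" (3x3 intrinsics, pixels), "R" (3x3) and "t" (3): a world point X has camera coordinates R X + t. Camera axes: x right, y down, z forward; pixel columns grow to the right and rows downward; lengths in m; the calibration is good to about 2 mm. A picture is of the moment at which its call begins: read the wrist's pose just before it. camera_model takes no time and is no camera call; for the wrist camera it gives the pose at the moment of the call.
- ctrl.close_job(): hands the job in; it is judged then, once.
The state is a dict: "clock": time; "joint_pos": joint angles; "qvel": joint speeds; "tau": joint torques, N m; "tool_pos": TCP position; "orientation": TCP orientation; "force": force on the tool from outside, world axes, zero at the start; "moment": the same for the moment, N m; "opening": finger opening in m; "gripper_force": force on a finger pad.
Only numpy, scipy, OpenCV 4.12 (cv2) and the standard library are available. Lean on these libraries where they do the work, as an engineer would, in place of code of your own. Each camera call takes 0.05 s, during which the arm holds its last target. There are 200 camera calls.

## Working session

There is one attempt and no reset: what is moved stays moved. The work goes in short steps, Python scripts to look and compute and a tool call to move; the robot and the scene stay as the last step left them, time stands still between calls to the robot, and variables do not carry over. Pictures are saved under pics/ and viewed, at most 10 in all, crops included, and the job is handed in when it is done.

Besides the shell and the picture viewer there is one more tool, called after ">>>" as name([rows], argument=value, ...), one row to a line, values as JSON. step_arm: Moves the arm, as the interface text tells. Its arguments: {"type":"object","properties":{"rows":{"type":"array"}},"required":["rows"]}

```bash
mkdir -p pics; ls
python3 - <<'E'
from plant import ctrl
import cv2,numpy as np
for n in ("top","side"):
    im=ctrl.snapshot(n); cv2.imwrite(f"pics/{n}0.png",im[:,:,::-1])
    m=ctrl.camera_model(n); print(n,np.round(m["intrinsics"],1).tolist(),np.round(m["R"],3).tolist(),np.round(m["t"],3).tolist())
o=ctrl.get_obs();print({k:np.round(v,3) for k,v in o.items()})
E
```

```text
pics
top [[493.1, 0.0, 325.6], [0.0, 493.1, 196.7], [0.0, 0.0, 1.0]] [[0.026, -1.0, -0.013], [-0.985, -0.024, -0.172], [0.171, 0.017, -0.985]] [0.261, 0.505, 0.827]
side [[518.3, 0.0, 321.7], [0.0, 518.3, 185.8], [0.0, 0.0, 1.0]] [[0.994, -0.109, -0.023], [-0.089, -0.656, -0.75], [0.067, 0.747, -0.662]] [-0.461, 0.263, 0.659]
{'clock': np.float64(0.1), 'joint_pos': array([ 6.0280e+01,  2.0588e+01,  6.3900e-01, -1.5000e-02, -7.0137e+01,
       -1.6507e+01]), 'qvel': array([-0.032, -0.253,  0.171,  0.003, -0.087,  0.043]), 'tau': array([-1.0000e-03, -5.8416e+01,  2.9375e+01,  7.0160e+00,  1.0000e-02,
       -0.0000e+00]), 'tool_pos': array([0.487, 0.467, 0.226]), 'orientation': array([ 1.79914e+02, -1.10000e-02, -4.62310e+01]), 'force': array([ 0.259, -0.72 ,  0.356]), 'moment': array([ 0.005, -0.008,  0.045]), 'gripper_force': np.float64(0.0), 'opening': np.float64(0.088)}
```

View pics/top0.png

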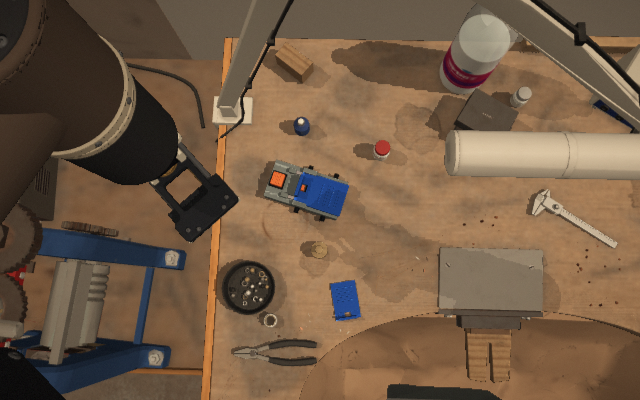

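View pics/side0.png

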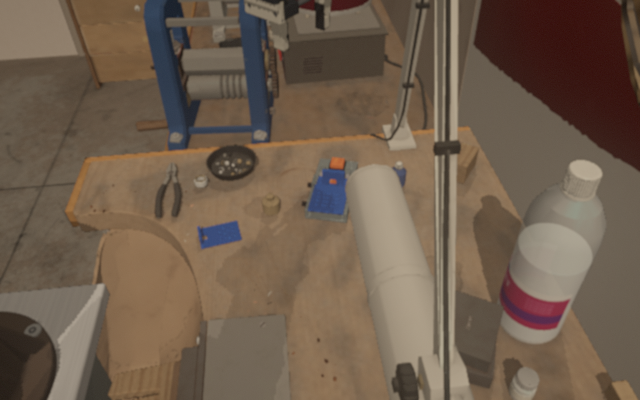

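The top view shows the grey box at about (305,190), its orange tab at (278,179) and the seated blue cover at (323,194). The bottle is at (302,126), the jar at (382,149) and the weight at (319,250). There are two candidates for the cover: the one on the box, and a loose blue plate at (345,300). The side view shows the same two at (330,192) and (220,235). The seated one looks right; I'll check its size and view one enlarged crop.

```bash
cat > h.py <<'E'
from plant import ctrl
import cv2,numpy as np
def ray(m,uv,z):
    uv=np.atleast_2d(uv).astype(float); R=np.array(m["R"]);t=np.array(m["t"]);K=np.array(m["intrinsics"])
    C=-R.T@t; d=(R.T@np.linalg.inv(K)@np.c_[uv,np.ones(len(uv))].T).T
    return C+d*((z-C[2])/d[:,2])[:,None]
def blobs(im,lo,hi,amin):
    h=cv2.cvtColor(im,cv2.COLOR_RGB2HSV); k=cv2.inRange(h,lo,hi)
    cs,_=cv2.findContours(k,cv2.RETR_EXTERNAL,cv2.CHAIN_APPROX_NONE)
    return [c[:,0] for c in cs if cv2.contourArea(c)>amin]
def rect(P):  # world-plane rectangle of points (mm)
    return cv2.minAreaRect((P[:,:2]*1000).astype(np.float32))
BLUE=((105,130,60),(125,255,255)); ORG=((3,150,120),(16,255,255))
E
python3 - <<'E'
from h import *
im=cv2.imread("pics/top0.png")[:,:,::-1].copy(); m=ctrl.camera_model("top")
for nm,c,z in(("blue",BLUE,.026),("org",ORG,.032)):
    for b in blobs(im,*c,20):
        print(nm,b.mean(0).round(1),len(b),np.round(np.hstack([np.array(q).ravel() for q in rect(ray(m,b,z))]),1))
for n,p,z in(("bottle",(302,122),.048),("jar",(382,147),.044),("weight",(319,247),.036)): print(n,ray(m,p,z).round(3))
cv2.imwrite("pics/crop.png",cv2.resize(im[100:340,230:410],None,fx=3,fy=2.5,interpolation=cv2.INTER_CUBIC)[:,:,::-1])
E
```

```text
blue [345.  300.4] 118 [318.9 235.6  64.1  43.1  10.5]
blue [321.1 193.1] 148 [507.6 284.5  90.1  59.5  73.4]
org [165.2 371.6] 149 [1.917e+02 5.398e+02 6.800e+00 1.247e+02 4.000e-01]
org [210.2 310.5] 368 [302.2 468.8 305.4  13.9   0. ]
org [277.2 178.7] 43 [531.2 362.6  22.2  23.8  72.7]
org [380.7 144.7] 50 [599.5 175.3  16.   23.1  35.6]
org [220.6 149.7] 122 [5.790e+02 4.691e+02 1.020e+02 1.390e+01 2.000e-01]
org [225.4  61.6] 106 [752.6 469.1  13.8 101.1  90. ]
bottle [[0.634 0.32  0.048]]
jar [[0.591 0.175 0.044]]
weight [[0.409 0.283 0.036]]
```

View pics/crop.png

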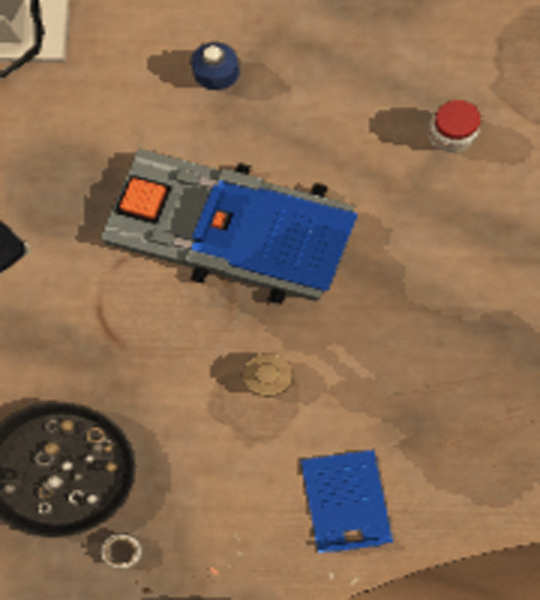

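The seated cover measures 90x60 mm and fits the description; the loose plate at (345,300) is only 64x43 mm, so it is a decoy. The crop confirms this: the cover on the box has the ledge and the orange tooth in its window. The box yaw is about -107°, the pad is at (531,363), and slide direction u is (-0.292,-0.956).

>>> step_arm([
  [1,[9,-20,-12],[0,0,-0.12]],
  [1,[18,-40,-25],[0,0,-0.24]],
  [1,[27,-60,-37],[0,0,-0.36]],
  [1,[36,-80,-50],[0,0,-0.48]],
  [1,[45,-103,-62],[0,0,-0.6]],
])

```text
clock: 0.52
tool_pos: [0.5324, 0.3631, 0.1634]
orientation: [180.0, -0.0, -80.9]
force: [1.0, -0.5, -0.8]
opening: 0.0598
gripper_force: 0.0
```

>>> step_arm([
  [1,[0,0,-20],[0,0,-0.12]],
  [1,[0,0,-40],[0,0,-0.24]],
  [1,[0,0,-60],[0,0,-0.36]],
  [1,[0,0,-70],[0,0,-0.465]],
  [1,[0,0,-70],[0,0,-0.465]],
])

```text
clock: 0.93
tool_pos: [0.5309, 0.3624, 0.0912]
orientation: [179.8, -0.3, -107.6]
force: [-0.3, -0.7, -0.3]
opening: 0.0264
gripper_force: 0.0
```

Run:
```python
from h import *
m=ctrl.camera_model("wrist"); im=ctrl.snapshot("wrist"); cv2.imwrite("pics/w1.png",im[:,:,::-1])
for nm,c,z in(("blue",BLUE,.026),("org",ORG,.032)):
    for b in blobs(im,*c,300):
        print(nm,b.mean(0).round(1),len(b),np.round(np.hstack([np.array(q).ravel() for q in rect(ray(m,b,z))]),1))
o=ctrl.get_obs();print({k:np.round(o[k],4) for k in("clock","tool_pos","orientation","force","opening","joint_pos")})
```

```text
blue [313.9 106.7] 393 [510.2 288.1  90.2  58.9  73.2]
blue [517.8   5. ] 88 [355.2 265.1  10.2  25.9  72.5]
org [323.7 313.1] 172 [557.1 448.1  16.6  63.8  72.2]
org [521.2 258.1] 118 [380.3 453.8  14.3  44.2  87.2]
org [315.7 217.1] 109 [533.3 364.9  23.9  25.1  72.3]
{'clock': np.float64(0.9833), 'tool_pos': array([0.5317, 0.3631, 0.093 ]), 'orientation': array([ 1.799224e+02, -1.740000e-01, -1.071558e+02]), 'force': array([0.076 , 0.3883, 0.6216]), 'opening': np.float64(0.0224), 'joint_pos': array([ 5.16526e+01,  2.39778e+01, -1.27744e+01, -1.18000e-02,
       -5.34381e+01, -6.88015e+01])}
```

View pics/w1.png

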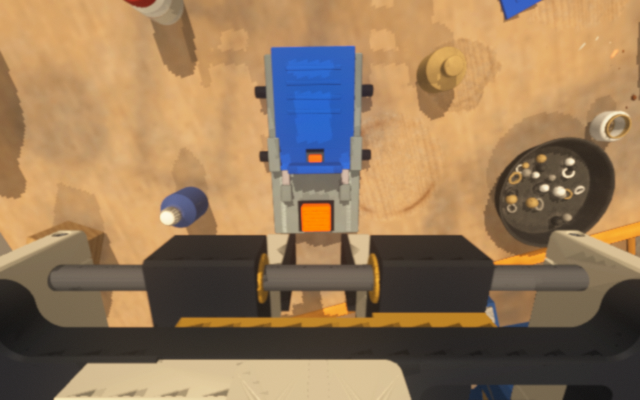

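The wrist view shows the tab pad at (316,217) and the cover ahead at (314,107), aligned with the tool. Both cameras put the pad within 2 mm of the TCP. Pressing in small steps.

>>> step_arm([
  [1,[0,1,-15],[0,0,0]],
  [1,[0,1,-30],[0,0,0]],
  [1,[0,1,-45],[0,0,0]],
  [1,[0,1,-54],[0,0,0]],
  [1,[0,1,-54],[0,0,0]],
])

```text
clock: 1.4
tool_pos: [0.5318, 0.3644, 0.0393]
orientation: [179.9, -0.1, -107.1]
force: [-0.7, -0.5, -0.3]
opening: 0.0004
gripper_force: 0.0
```

>>> step_arm([
  [1,[0,0,-4],[0,0,0]],
  [1,[0,0,-7],[0,0,0]],
  [1,[0,0,-9],[0,0,0]],
  [1,[0,0,-11],[0,0,0]],
  [1,[0,0,-11],[0,0,0]],
])

```text
clock: 1.82
tool_pos: [0.5328, 0.3654, 0.0302]
orientation: [-180.0, 0.1, -107.2]
force: [0.5, -0.1, 3.1]
opening: 0.0002
gripper_force: 1.4
```

>>> step_arm([
  [1,[0,0,-1],[0,0,0]],
  [1,[0,0,-2],[0,0,0]],
  [1,[0,0,-3],[0,0,0]],
  [1,[0,0,-4],[0,0,0]],
  [1,[0,0,-4],[0,0,0]],
])

```text
clock: 2.23
tool_pos: [0.5328, 0.3654, 0.0259]
orientation: [-180.0, 0.1, -107.2]
force: [0.2, 1.2, 5.0]
opening: 0.0004
gripper_force: 2.5
```

```bash
cat > look.py <<'E'
from h import *
import sys
m=ctrl.camera_model("wrist"); im=ctrl.snapshot("wrist"); cv2.imwrite(f"pics/{sys.argv[1]}.png",im[:,:,::-1])
z=float(sys.argv[2])
u=np.array([np.cos(np.radians(-107)),np.sin(np.radians(-107))]);v=np.array([-u[1],u[0]]);O=np.array([532.3,363.8])+69*u
for b in blobs(im,*BLUE,300):
    P=ray(m,b,z)[:,:2]*1000-O; X=P@u;Y=P@v; r=rect(ray(m,b,z))
    print("box x %.1f..%.1f y %.1f..%.1f"%(X.min(),X.max(),Y.min(),Y.max()),np.round(r[1],1),round(r[2],1))
o=ctrl.get_obs();print({k:np.round(o[k],4) for k in("clock","tool_pos","force")},"tcp box",np.round([(o["tool_pos"][:2]*1000-O)@u,(o["tool_pos"][:2]*1000-O)@v],1))
E
python3 look.py w2 .026
```

```text
box x -28.2..57.0 y -28.7..30.5 [85.3 59.2] 73.1
{'clock': np.float64(2.2833), 'tool_pos': array([0.5328, 0.3654, 0.0259]), 'force': array([0.4088, 0.9525, 5.1111])} tcp box [-70.7  -0. ]
```

Not released yet: the cover's front edge is still at about 57 mm. Pressing further.

>>> step_arm([
  [1,[0,0,-0.5],[0,0,0]],
  [1,[0,0,-1],[0,0,0]],
  [1,[0,0,-1.5],[0,0,0]],
  [1,[0,0,-2],[0,0,0]],
  [1,[0,0,-2],[0,0,0]],
])

```text
clock: 2.7
tool_pos: [0.5329, 0.3655, 0.025]
orientation: [-179.9, 0.1, -107.2]
force: [-1.8, -0.8, 13.2]
opening: 0.0005
gripper_force: 6.4
```

```bash
python3 look.py w3 .026
```

```text
box x -28.6..56.6 y -28.8..30.5 [85.3 59.1] 73.2
{'clock': np.float64(2.75), 'tool_pos': array([0.5329, 0.3655, 0.025 ]), 'force': array([-2.1486, -0.2592, 12.8883])} tcp box [-70.8   0.1]
```

View pics/w3.png

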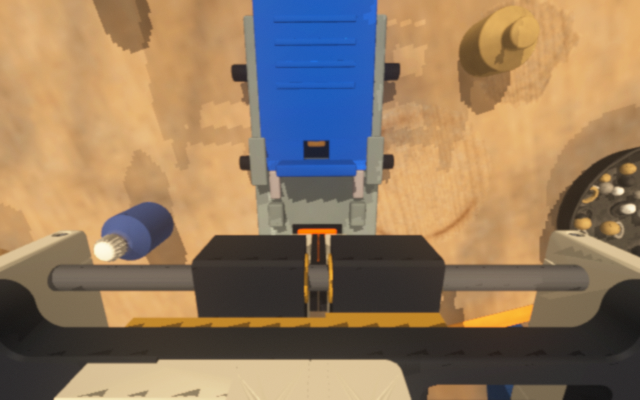

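The picture cuts off the cover's front edge at the top, so that number was meaningless. The window at (316,148) no longer shows orange and both plungers at (275,185) and (358,185) are out, so the cover has sprung. Raising to clear, then a top view with the tab let go.

>>> step_arm([
  [1,[0,0,4],[0,0,0]],
  [1,[0,0,8],[0,0,0]],
  [1,[0,0,12],[0,0,0]],
  [1,[0,0,14],[0,0,0]],
  [1,[0,0,14],[0,0,0]],
])

```text
clock: 3.17
tool_pos: [0.5322, 0.3647, 0.0376]
orientation: [180.0, -0.0, -107.3]
force: [-0.3, -0.1, -0.3]
opening: 0.0002
gripper_force: 0.0
```

```bash
python3 look.py w4 .044
python3 - <<'E'
from h import *
im=ctrl.snapshot("top"); m=ctrl.camera_model("top"); cv2.imwrite("pics/top1.png",im[:,:,::-1])
u=np.array([np.cos(np.radians(-107)),np.sin(np.radians(-107))]);v=np.array([-u[1],u[0]]);O=np.array([532.3,363.8])+69*u
for f in ("top0","top1"):
  for b in blobs(cv2.imread(f"pics/{f}.png")[:,:,::-1].copy(),*BLUE,100):
    P=ray(m,b,.026)[:,:2]*1000-O; print(f,"front box x",(P@u).max().round(1),"y",(P@v).min().round(1),(P@v).max().round(1))
E
```

```text
box x -25.0..55.7 y -25.9..27.2 [80.7 53.1] 73.0
{'clock': np.float64(3.2167), 'tool_pos': array([0.5322, 0.3647, 0.0373]), 'force': array([-0.7629, -0.3138, -0.0598])} tcp box [-69.8  -0.4]
top0 front box x 149.1 y -203.8 -130.4
top0 front box x 59.2 y -30.0 29.6
top1 front box x 149.1 y -203.8 -130.4
top1 front box x 66.1 y -30.0 29.6
```

Released: the front edge moved from 59 to 66 mm and stays there with the tab let go. Approaching the ledge at z≈35, above the bosses and guides.

>>> step_arm([
  [1,[-2,-7,-1],[0,0,0]],
  [1,[-4,-14,-2],[0,0,0]],
  [1,[-6,-20,-2],[0,0,0]],
  [1,[-8,-26,-2],[0,0,0]],
  [1,[-8.5,-28,-2],[0,0,0]],
])

```text
clock: 3.68
tool_pos: [0.5233, 0.3355, 0.0355]
orientation: [180.0, -0.0, -107.3]
force: [-1.2, -0.4, 0.1]
opening: 0.0004
gripper_force: 0.0
```

>>> step_arm([
  [1,[-1.2,-3.8,0],[0,0,0]],
  [1,[-2.3,-7.7,0],[0,0,0]],
  [1,[-3.5,-11.5,0],[0,0,0]],
  [1,[-4.7,-15.3,0],[0,0,0]],
  [1,[-5.8,-19.1,0],[0,0,0]],
])

```text
clock: 4.1
tool_pos: [0.5186, 0.3189, 0.0359]
orientation: [-180.0, 0.1, -107.2]
force: [-0.2, -0.2, -0.4]
opening: 0.0002
gripper_force: 0.3
```

>>> step_arm([
  [1,[-1.2,-3.8,0],[0,0,0]],
  [1,[-2.3,-7.7,0],[0,0,0]],
  [1,[-3.5,-11.5,0],[0,0,0]],
  [1,[-4.7,-15.3,0],[0,0,0]],
  [1,[-5.8,-19.1,0],[0,0,0]],
])

```text
clock: 4.52
tool_pos: [0.5121, 0.2982, 0.0356]
orientation: [180.0, -0.0, -107.3]
force: [0.3, -0.1, 0.9]
opening: 0.0006
gripper_force: 0.3
```

```bash
python3 look.py w5 .044
python3 - <<'E'
from h import *
im=ctrl.snapshot("top"); m=ctrl.camera_model("top"); cv2.imwrite("pics/top2.png",im[:,:,::-1])
u=np.array([np.cos(np.radians(-107)),np.sin(np.radians(-107))]);v=np.array([-u[1],u[0]]);O=np.array([532.3,363.8])+69*u
for b in blobs(im,*BLUE,100):
    P=ray(m,b,.026)[:,:2]*1000-O; print("front box x",(P@u).max().round(1),"y",(P@v).min().round(1),(P@v).max().round(1),rect(ray(m,b,.026)))
E
```

```text
box x 8.7..93.5 y -26.1..27.0 [84.7 53.1] 72.7
box x 77.6..123.8 y -154.9..-99.6 [49.8 34.9] 10.1
{'clock': np.float64(4.5667), 'tool_pos': array([0.5118, 0.2975, 0.0355]), 'force': array([-0.9093, -0.4663,  0.2634])} tcp box [ 0.4 -0.2]
front box x 149.1 y -203.8 -130.4 ((318.86767578125, 235.7285614013672), (64.06539154052734, 42.83552169799805), 10.554095268249512)
front box x 100.7 y -30.1 29.0 ((492.8748474121094, 236.71063232421875), (73.29762268066406, 59.0308723449707), 72.82376861572266)
```

The cover is tracking straight, with its front at 100 mm and y within ±30. It is near its tipping point. Lowering the finger slightly (still above the seat) and continuing.

>>> step_arm([
  [1,[0,0,-3],[0,0,0]],
  [1,[-0.6,-1.9,-7],[0,0,0]],
  [1,[-1.5,-4.8,-7],[0,0,0]],
  [1,[-2.3,-7.6,-7],[0,0,0]],
  [1,[-3.2,-10.5,-7],[0,0,0]],
])

```text
clock: 5.03
tool_pos: [0.5089, 0.288, 0.0283]
orientation: [180.0, -0.0, -107.2]
force: [-0.9, 0.1, 0.6]
opening: 0.0003
gripper_force: 0.2
```

>>> step_arm([
  [1,[-0.9,-2.9,0],[0,0,0]],
  [1,[-1.8,-5.7,0],[0,0,0]],
  [1,[-2.6,-8.6,0],[0,0,0]],
  [1,[-3.5,-11.5,0],[0,0,0]],
  [1,[-3.5,-11.5,0],[0,0,0]],
])

```text
clock: 5.45
tool_pos: [0.5052, 0.276, 0.0286]
orientation: [180.0, -0.0, -107.3]
force: [0.8, 0.8, -0.6]
opening: 0.0004
gripper_force: 0.0
```

```bash
python3 look.py w6 .044
python3 - <<'E'
from h import *
a=ctrl.snapshot("side"); w=cv2.imread("pics/w6.png")
s=cv2.resize(a[120:270,180:480],(640,320),interpolation=cv2.INTER_CUBIC)[:,:,::-1]
cv2.imwrite("pics/c6.png",np.vstack([w[:260],s]))
E
```

```text
box x 35.4..110.2 y -26.9..28.0 [74.6 54.9] 72.7
box x 82.8..135.7 y -153.3..-98.6 [50.6 34.8] 10.3
{'clock': np.float64(5.5), 'tool_pos': array([0.5054, 0.2762, 0.0286]), 'force': array([ 1.0632,  0.2723, -0.062 ])} tcp box [22.6 -0.2]
```

View pics/c6.png

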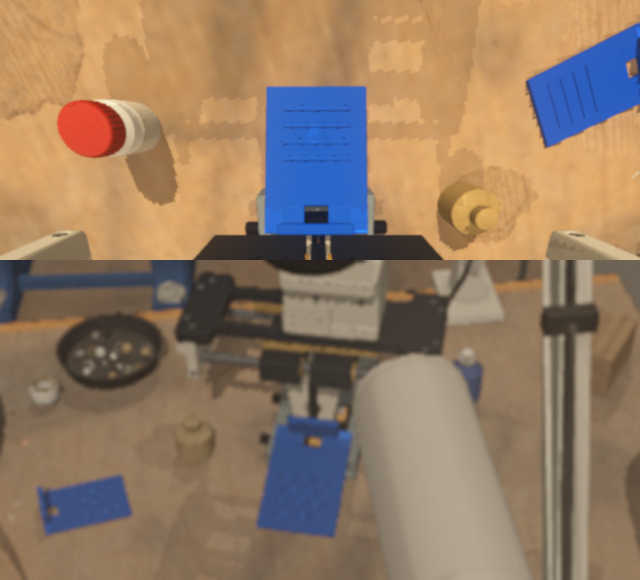

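The cover has tipped, still straight in line, with its front at wrist row 87 and its ledge at row 230 against the fingers. The bystanders are clear. Continuing the push.

>>> step_arm([
  [1,[-0.9,-2.9,0],[0,0,0]],
  [1,[-1.8,-5.7,0],[0,0,0]],
  [1,[-2.6,-8.6,0],[0,0,0]],
  [1,[-3.5,-11.5,0],[0,0,0]],
  [1,[-4.4,-14.4,0],[0,0,0]],
])

```text
clock: 5.97
tool_pos: [0.5011, 0.262, 0.0286]
orientation: [180.0, -0.0, -107.2]
force: [-0.4, -0.1, 0.8]
opening: 0.0003
gripper_force: 0.1
```

>>> step_arm([
  [1,[-0.9,-2.9,0],[0,0,0]],
  [1,[-1.8,-5.7,0],[0,0,0]],
  [1,[-2.6,-8.6,0],[0,0,0]],
  [1,[-3.5,-11.5,0],[0,0,0]],
  [1,[-4.1,-13.4,0],[0,0,0]],
])

```text
clock: 6.38
tool_pos: [0.4969, 0.2485, 0.0286]
orientation: [180.0, -0.0, -107.3]
force: [-0.6, -0.4, 0.8]
opening: 0.0005
gripper_force: 0.0
```

```bash
python3 look.py w7 .022
python3 - <<'E'
from h import *
a=ctrl.snapshot("side"); w=cv2.imread("pics/w7.png")
s=cv2.resize(a[120:270,180:480],(640,320),interpolation=cv2.INTER_CUBIC)[:,:,::-1]
cv2.imwrite("pics/c7.png",np.vstack([w[:260],s]))
E
```

```text
box x 56.3..141.7 y -26.1..27.0 [85.2 53. ] 72.7
box x 83.8..144.7 y -183.3..-113.6 [64.1 40.1] 10.6
{'clock': np.float64(6.4333), 'tool_pos': array([0.4968, 0.2483, 0.0286]), 'force': array([-0.1252, -0.4666,  0.0484])} tcp box [51.9 -0.2]
```

View pics/c7.png

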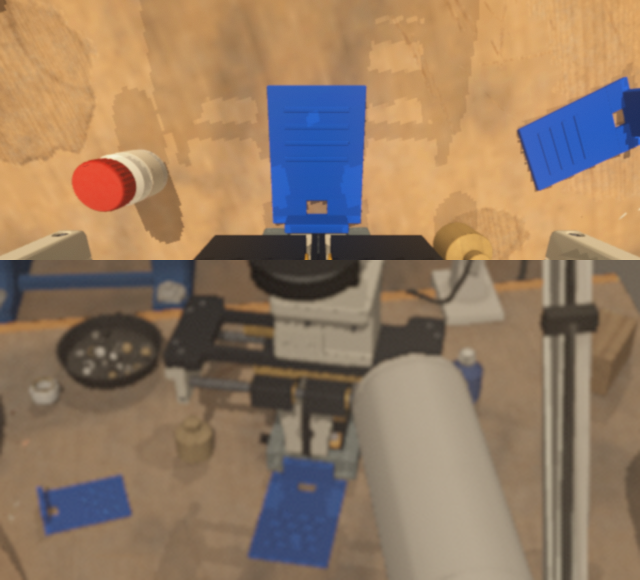

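The cover appears to have dropped off: its window at (317,207) shows bench. Raising the finger clear to check.

>>> step_arm([
  [1,[1,3,10],[0,0,0]],
  [1,[5,17,30],[0,0,0]],
  [1,[12,40,60],[0,0,0]],
  [1,[20,65,90],[0,0,0]],
  [1,[20,65,90],[0,0,0]],
])

```text
clock: 6.9
tool_pos: [0.5218, 0.3202, 0.126]
orientation: [-179.6, 0.6, -107.1]
force: [1.4, 1.6, 0.9]
opening: 0.0007
gripper_force: 0.0
```

```bash
sleep 0; python3 look.py w8 .004
python3 - <<'E'
from h import *
im=ctrl.snapshot("top"); m=ctrl.camera_model("top")
u=np.array([np.cos(np.radians(-107)),np.sin(np.radians(-107))]);v=np.array([-u[1],u[0]]);O=np.array([532.3,363.8])+69*u
for b in blobs(im,*BLUE,100):
    P=ray(m,b,.004)[:,:2]*1000-O; print("box x",(P@u).min().round(1),(P@u).max().round(1),"y",(P@v).min().round(1),(P@v).max().round(1),rect(ray(m,b,.004))[1:])
w=cv2.imread("pics/w8.png")
t=cv2.resize(im[100:230,230:410],(450,325),interpolation=cv2.INTER_CUBIC)[:,:,::-1]
t=cv2.copyMakeBorder(t,0,0,0,190,cv2.BORDER_CONSTANT)
cv2.imwrite("pics/c8.png",np.vstack([w[:270],t]))
E
```

```text
box x 57.0..143.1 y -29.1..29.4 [86.  58.3] 72.8
box x 79.2..143.0 y -209.9..-127.3 [75.3 43.8] 10.6
{'clock': np.float64(6.95), 'tool_pos': array([0.5197, 0.3179, 0.1229]), 'force': array([ 0.5255, -0.3624, -0.5686])} tcp box [-21.4   1.3]
box x 84.1 150.7 y -205.2 -130.1 ((65.71448516845703, 44.08854675292969), 10.310296058654785)
box x 59.7 147.4 y -30.3 29.1 ((87.70779418945312, 59.199432373046875), 72.8361587524414)
```

View pics/c8.png

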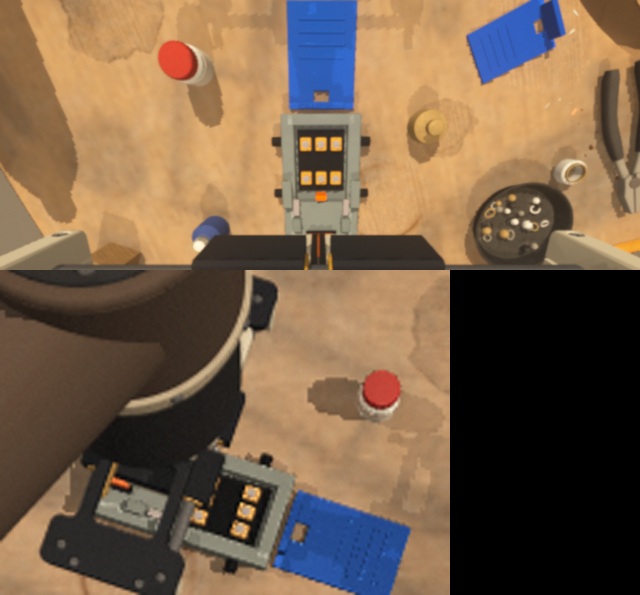

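The cover lies flat and right side up. On the bench plane it measures 87.7 x 59.2 mm, and it spans box x ≈ 58 to 147, past the box end at 55. The tab is up again and the jar, bottle and weight are standing. Handing in.

```bash
python3 -c "
from plant import ctrl
print(ctrl.close_job())"
```

```text
the job is handed in; nothing more can be done
None
```

The tab was pressed until the cover released, and the cover was pushed off the far end of the box; it now lies flat, right side up, about 3 mm clear of the box, with the weight, bottle and jar untouched. I handed the job in at about 7 s.

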